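# Flip the light box's foot out and hold it upright

## Task

The menu light box was stowed leaning face-in against the stack of bowls with its flip foot folded up. Flip that foot down past its dead centre until it snaps home against its stop, then take the box by its top edge, bring it straight upright off the bowls, standing on its own feet where it is, and finish while still gripping the top edge so it cannot tip while I slide today's card in from the end. Leave the bowls, the pepper mill and the jam jar undisturbed.

Things in the scene. Friction and masses are not known exactly. Their poses are not given: they have to be found in the camera images.
- light_box: Slim menu light box, aluminium rails, black back, white face: 160 mm wide (y), 14 thick (x, -7 to +7), 205 tall (z), 0.65 kg. Origin: mid-thickness under the middle of its lower edge. z points up the box, +x out of the face, away from the robot. It leans 0.37 rad to +x, face on the bowls' rim, on two rubber feet rounded to 6 mm radius, on which it can be rocked upright.
- top_edge (a point): Middle of the light box's top edge, at its (0, 0, 205) mm, mid-thickness. The rail there is 14 mm thick (along the box's x) and free over the whole width, to be gripped across its thickness.
- foot_hinge (a point): Centre of the flip foot's hinge pin, at (-60, 0, 90) mm of the light box; the pin runs along the box's y.
- foot_bar (a point): Centre of the rubber cross bar at the free end of the flip foot: round, 14 mm thick, 44 mm long along the box's y, 84 mm from the hinge pin on a steel strip 16 mm wide. Folded up it is at (-60, 0, 174) mm of the box, clear above the housing; between it and the back plate are 46 mm, so shut fingers can hook behind it. Pinched it does not turn freely. A pull of 1 N on the box here topples it.
- foot (a joint): Flip foot: 0 folded up along the back, 1.57 straight out of the back (-x of the box), 3.26 fully out on its stop, just past straight down. A sprung catch (0.03 N m at both ends, 0.4 N at the bar) drives it to 0 below its dead centre at about 1.5 and to 3.26 above. Fully out, with the box plumb, the bar just touches the worktop.
- bowls: Stack of white bowls, loose, 1.8 kg, 152 mm across and 162 mm tall; origin: centre of its underside. The light box leans on its rim.
- mill: Dark wooden pepper mill, loose, 52 mm across, 160 mm tall, beside the bowls; origin: centre of its underside.
- jar: Jam jar with a green lid, loose, 60 mm across, 75 mm tall, on the other side of the bowls; origin: centre of its underside.
- housing (a point): Centre of the black battery housing on the light box's back, at its (-27, 0, 111) mm: 40 mm deep (x), 100 wide (y), 67 tall (z), so its top is 145 mm up the box.

How it is judged:
By the outcome, as a careful person would: the job done as asked, in the order asked, and still so for the second after the job is handed in, while the arm keeps its last pose, push and grip.
It also fails if it takes over 61 s, if anything falls off the work surface, if the arm or the gripper's body presses on something with over 40 N, if the wrist force passes 120 N, or if a joint passes its speed limit or range.

## Robot

A 7-joint arm with a two-finger parallel gripper is mounted at the origin on a cart in front of the work surface, level with it; the furniture and walls round the work are solid. World frame = base frame: x ahead of the robot, y to its left, z up, the work surface at z = 0. Lengths are in m, angles in rad, forces in N, time in s.
With the tool pointing down it reaches from about 0.425 to 0.875 m from the base axis. Payload 4.7 kg.
Tool frame: the origin (TCP) lies at the very end of the fingers, on their centre line; the grasp point (between the pads) lies 19 mm behind it; z points along the fingers, y is the line along which they close (so a half turn about z gives the same grasp; the last joint's range is limited). The gripper opens to 87 mm and grips with 3 to 60 N. Pads are 19 mm wide; open, the fingers measure 117 mm over their backs; the gripper's body (75 mm by 190 mm) begins 51 mm behind the grasp point.
Start: joints at [-1.294, 0.321, -0.07, 1.45, 0.023, 1.371, -0.057], TCP at [0.169, 0.628, 0.223] pointing down, gripper open.
Joint ranges: [-2.86, 2.86], [-0.3, 2.09], [-1.38, 1.24], [0.06, 2.45], [-1.56, 4.7], [0.09, 2.05], [-2.69, 2.69]. Speed limits (rad/s): [2.57, 2.57, 3.14, 3.14, 3.14, 3.14, 3.14].

## Interface

Orientations are given as a rotation vector (axis times angle).
In Python, from bench import ctrl gives the robot as it stands.
- The arm moves only by the shell command python3 -m jog 'ROWS' [FORCE]. ROWS is JSON, a list that holds one entry, the list of rows, each a list of 7 numbers: the shift along the tool's x, y, z in mm, then the turn, a rotation vector about the tool's x, y, z in degrees, then the finger opening in mm, from 0 to 87. A call has 1 to 10 rows; each row is the pose to reach, as a shift and turn from the pose commanded when the call began, along the tool's axes at that moment; what a row does not reach only later rows make up. A row lasts 1/10 s, in which the tool goes at most 50 mm and 8.59 degrees, less where a joint would pass 70% of its speed; a pose out of reach is approached as far as the arm can. A call with a gripper value outside its range is refused whole. The fingers move at their own pace and stop on an object; FORCE is the grip in N (left out, the last holds). Time passes only in rows, so rows that repeat a pose let the fingers close. It gives the time, the measured TCP pose, the force, the opening and the grip force at its end, in the units of the state.
- ctrl.get_state(): the state, without advancing time (a new reading comes with each control period).
- ctrl.get_image(name): name is "scene" or "side" or "wrist"; returns a dict with "image" (420x560x3 uint8, red, green, blue), "depth" (420x560 float32, m along the optical axis (not along the pixel's ray), 0 where there is no reading), "fov_y" (degrees; the focal length in pixels is half the picture's height over the tangent of half this angle, whatever the lens; pixels are square), "cx", "cy" (the principal point, pixels), "rvec" (rotation vector, rad) and "tvec" (3), from world to camera coordinates, as OpenCV has them. Camera axes: x right, y down, z forward; pixel columns grow to the right and rows downward; lengths in m; the calibration is good to about 2 mm. A picture is of the moment at which its call begins.
- ctrl.close_job(): hands the job in; it is judged then, once.
The state is a dict: "time": time; "joint_positions": joint angles; "qd": joint speeds; "joint_torque": joint torques, N m; "position": TCP position; "tool_rot": TCP orientation; "ft_force": force on the tool from outside, world axes, zero at the start; "torque": the same for the moment, N m; "grip_width": opening from 0.0 (shut) to 1.0 (fully open); "grip_force": force on a finger pad.
Only numpy, scipy, OpenCV 4.12 (cv2) and the standard library are available. Lean on these libraries where they do the work, as an engineer would, in place of code of your own. Each camera call takes 0.05 s, during which the arm holds its last target. There are 200 camera calls.

## Working session

There is one attempt and no reset: what is moved stays moved. The work goes in short steps, Python scripts to look and compute and a shell command to move; the robot and the scene stay as the last step left them, time stands still between calls to the robot, and variables do not carry over. Pictures are saved under pics/ and viewed, at most 10 in all, crops included, and the job is handed in when it is done.

```bash
ls; mkdir -p pics
cat > h.py <<'E'
import numpy as np, cv2
from bench import ctrl
from scipy.spatial.transform import Rotation as R
def grab(n):
    d=ctrl.get_image(n); return d
def pts(d):
    h,w=d['depth'].shape; f=h/2/np.tan(np.radians(d['fov_y'])/2)
    v,u=np.mgrid[:h,:w]; z=d['depth']
    P=np.stack([(u-d['cx'])/f*z,(v-d['cy'])/f*z,z],-1)
    Rm=R.from_rotvec(np.ravel(d['rvec'])).as_matrix()
    W=(P-np.ravel(d['tvec']))@Rm
    W[z==0]=np.nan
    return W
E
python3 - <<'E'
from h import *
import pickle
for n in ['scene','side']:
    d=grab(n); cv2.imwrite(f'pics/{n}0.png',d['image'][...,::-1]); pickle.dump(d,open(f'{n}0.pkl','wb'))
    print(n,d['fov_y'],d['cx'],d['cy'], -R.from_rotvec(np.ravel(d['rvec'])).as_matrix().T@np.ravel(d['tvec']), (d['depth']>0).mean())
s=ctrl.get_state(); print(s)
E
```

```text
pics
scene 53.217122989679915 283.67168393597933 214.2401326008433 [ 1.30026246 -0.27992286  0.60366475] 0.9328571428571428
side 47.52292328678534 271.4995909415805 209.29307670562514 [ 1.13589738 -0.03863717  1.00464919] 0.9958588435374149
{'time': 0.1, 'joint_positions': array([-1.29390648,  0.32175969, -0.07009445,  1.4515672 ,  0.02259034,
        1.37079471, -0.05693211]), 'qd': array([ 0.0008247 , -0.00161253, -0.00159423, -0.00372069,  0.00071888,
        0.00191752,  0.00086373]), 'joint_torque': array([-4.15322756e-04, -4.92572773e+01, -4.05802662e-01, -3.13398385e+01,
       -6.40331022e-02,  3.94393550e-02,  7.33284401e-05]), 'position': array([0.16876157, 0.62719015, 0.22155681]), 'tool_rot': array([-4.11577849e-01, -3.11436571e+00,  2.72632792e-03]), 'ft_force': array([-0.2476833 , -0.24384278,  0.16505521]), 'torque': array([-0.01248357,  0.00590617,  0.04176583]), 'grip_force': 0.0, 'grip_width': 0.9992424908532922}
```

View pics/scene0.png

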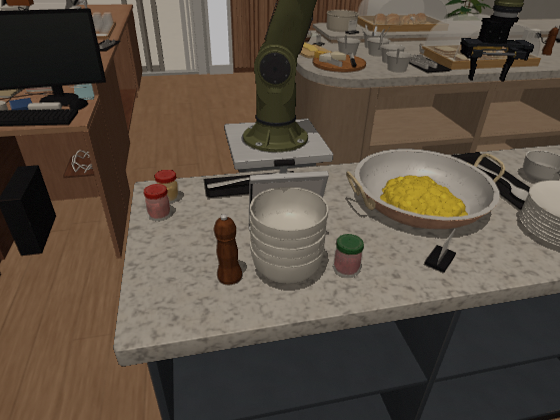

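View pics/side0.png

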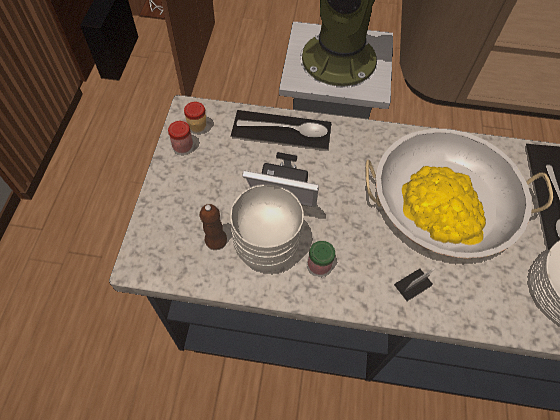

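The scene view shows the box leaning on the bowls: top rail (250–327, 178), mill (228,250), jar (348,255). The side view from above shows the rail from (243,176) to (318,190), housing (285,175) and foot bar at about (287,157).

Run:
```python
from h import *
import pickle
d=pickle.load(open('side0.pkl','rb')); W=pts(d)
for v in range(150,200,4):
    print(v,[(u,)+tuple((W[v,u]*1000).round().astype(int)) for u in (250,265,280,287,294,310)], d['image'][v,287])
hsv=cv2.cvtColor(d['image'],cv2.COLOR_RGB2HSV)
# foot bar: dark pts around bar
m=(d['image'].max(-1)<70); m[:,:260]=0; m[:,315:]=0; m[:148]=0; m[166:]=0
v,u=np.nonzero(m); print('bar uv',u.min(),u.max(),v.min(),v.max(),np.nanmedian(W[m],0))
# bowls rim: highest points
reg=np.zeros(m.shape,bool); reg[185:270,225:308]=1
Z=W[...,2]; r=reg&(Z>0.155)&(Z<.17); v,u=np.nonzero(r)
P=W[r]; print('rim',len(P),np.percentile(P,[1,99],axis=0).round(3), cv2.minEnclosingCircle((P[:,:2]*1000).astype(np.float32)))
for n,(a,b,c,e) in {'mill':(195,250,195,228),'jar':(240,275,305,338)}.items():
    r=np.zeros(m.shape,bool); r[a:b,c:e]=1; r&=(Z>.06); P=W[r]; print(n,np.nanpercentile(P,[2,50,98],axis=0).round(3))
r=np.zeros(m.shape,bool); r[100:150,225:335]=1; P=W[r]; print('tray',np.nanpercentile(P,[2,98],axis=0).round(3))
```

```text
150 [(250, np.int64(381), np.int64(-200), np.int64(-2)), (265, np.int64(374), np.int64(-161), np.int64(-3)), (280, np.int64(370), np.int64(-122), np.int64(1)), (287, np.int64(364), np.int64(-104), np.int64(-3)), (294, np.int64(363), np.int64(-86), np.int64(-1)), (310, np.int64(354), np.int64(-44), np.int64(-3))] [177 158 143]
154 [(250, np.int64(396), np.int64(-197), np.int64(0)), (265, np.int64(390), np.int64(-159), np.int64(1)), (280, np.int64(526), np.int64(-105), np.int64(191)), (287, np.int64(520), np.int64(-90), np.int64(186)), (294, np.int64(376), np.int64(-84), np.int64(0)), (310, np.int64(368), np.int64(-42), np.int64(-1))] [30 24 23]
158 [(250, np.int64(407), np.int64(-195), np.int64(-2)), (265, np.int64(401), np.int64(-157), np.int64(-1)), (280, np.int64(531), np.int64(-104), np.int64(184)), (287, np.int64(529), np.int64(-89), np.int64(185)), (294, np.int64(529), np.int64(-74), np.int64(189)), (310, np.int64(382), np.int64(-41), np.int64(-1))] [51 46 44]
162 [(250, np.int64(420), np.int64(-193), np.int64(-1)), (265, np.int64(412), np.int64(-155), np.int64(-3)), (280, np.in
[... 2870 characters left out ...]
(607), np.int64(-156), np.int64(130)), (265, np.int64(595), np.int64(-125), np.int64(119)), (280, np.int64(594), np.int64(-92), np.int64(126)), (287, np.int64(599), np.int64(-77), np.int64(138)), (294, np.int64(609), np.int64(-62), np.int64(157)), (310, np.int64(566), np.int64(-28), np.int64(98))] [153 141 127]
bar uv 263 296 152 165 [ 0.52636508 -0.09374477  0.18613162]
rim 527 [[ 0.586 -0.185  0.155]
 [ 0.733 -0.038  0.169]] ((650.983642578125, -102.34044647216797), 87.93660736083984)
mill [[ 0.648 -0.25   0.065]
 [ 0.67  -0.229  0.129]
 [ 0.679 -0.214  0.158]]
jar [[ 0.657 -0.012  0.066]
 [ 0.685  0.013  0.074]
 [ 0.709  0.038  0.078]]
tray [[-0.534 -0.343 -0.805]
 [ 0.374  0.008  0.022]]
```

Run:
```python
from h import *
import pickle
for n in ['side','scene']:
    d=pickle.load(open(n+'0.pkl','rb')); W=pts(d); X,Y,Z=W[...,0],W[...,1],W[...,2]
    print(n)
    with np.errstate(invalid='ignore'):
        m=(Z>.183)&(Z<.215)&(X>.565)&(X<.625)&(Y>-.22)&(Y<.04)&(d['image'].min(-1)>110)
        b=(Z>.165)&(Z<.215)&(X>.49)&(X<.56)&(Y>-.22)&(Y<.04)
        hs=(Z>.12)&(Z<.162)&(X>.49)&(X<.575)&(Y>-.22)&(Y<.04)&(d['image'].max(-1)<130)
        r=(Z>.150)&(Z<.172)&(X>.56)&(X<.78)&(Y>-.20)&(Y<.0)&(d['image'].min(-1)>90)
    for nm,k in (('rail',m),('bar',b),('hous',hs)):
        P=W[k]
        if len(P)<5: print(nm,len(P)); continue
        q=cv2.minAreaRect((P[:,:2]*1000).astype(np.float32))
        c=np.polyfit(P[:,1],P[:,0],1)
        print(nm,len(P),np.round(q[0],1),np.round(q[1],1),round(q[2],1),'yawslope',c.round(3),'med',np.median(P,0).round(4),'rng',np.percentile(P,[2,98],axis=0).round(3).tolist())
    P=W[r]
    A=np.c_[2*P[:,:2],np.ones(len(P))]
    for i in range(6):
        s=np.linalg.lstsq(A,(P[:,:2]**2).sum(1),rcond=None)[0]; rad=np.sqrt(s[2]+s[0]**2+s[1]**2)
        e=abs(np.hypot(*(P[:,:2]-s[:2]).T)-rad); P=P[e<max(.004,np.percentile(e,85))]; A=np.c_[2*P[:,:2],np.ones(len(P))]
    print('rim',s[:2].round(4),rad.round(4),len(P))
```

```text
side
rail 468 [590.6 -95.5] [158.6  15.9] 86.1 yawslope [0.063 0.597] med [ 0.5915 -0.0947  0.1905] rng [[0.582, -0.171, 0.186], [0.6, -0.02, 0.194]]
bar 134 [526. -91.] [43.9 14.6] 86.3 yawslope [0.066 0.533] med [ 0.5284 -0.0909  0.1877] rng [[0.519, -0.112, 0.181], [0.533, -0.07, 0.191]]
hous 566 [ 539.  -104.2] [ 71.5 128.2] 0.4 yawslope [-0.015  0.537] med [ 0.5384 -0.0895  0.1462] rng [[0.508, -0.155, 0.125], [0.573, -0.043, 0.153]]
rim [ 0.66   -0.1118] 0.0727 541
scene
rail 373 [590.2 -96.6] [157.9  15.1] 85.5 yawslope [0.065 0.597] med [ 0.5905 -0.0975  0.1909] rng [[0.582, -0.172, 0.188], [0.599, -0.021, 0.193]]
bar 164 [525.4 -92.8] [43.6 14.8] 88.8 yawslope [0.057 0.532] med [ 0.5271 -0.0932  0.1856] rng [[0.518, -0.114, 0.167], [0.532, -0.072, 0.191]]
hous 83 [ 536.7 -132.2] [ 26.6 107.5] 39.4 yawslope [-0.663  0.453] med [ 0.5639 -0.1697  0.1447] rng [[0.511, -0.175, 0.124], [0.574, -0.087, 0.161]]
rim [ 0.6589 -0.1138] 0.0728 728
```

```bash
cat >> h.py <<'E'
psi,al=-.065,.37
O=np.array([.5165,-.0912,0.])
ex0=np.array([np.cos(psi),np.sin(psi),0]); by=np.array([-np.sin(psi),np.cos(psi),0]); ez=np.array([0,0,1.])
bx=ex0*np.cos(al)-ez*np.sin(al); bz=ex0*np.sin(al)+ez*np.cos(al)
B=np.c_[bx,by,bz]
def box(p): return O+B@(np.array(p)/1000)      # box mm -> world m
def inbox(w): return (B.T@(np.array(w)-O))*1000
RH=np.c_[-bx,by,-bz]                            # hook: tool x=-box x, y=box y
def rel(pos,Rt,s=None):
    s=s or ctrl.get_state(); Rc=R.from_rotvec(s['tool_rot'])
    sh=Rc.inv().apply(np.array(pos)-s['position'])*1000; t=(Rc.inv()*R.from_matrix(Rt)).as_rotvec(degrees=True)
    print('shift',sh.round(1),'turn',t.round(2))
E
python3 - <<'E'
from h import *
print('hook',box([-30,0,166]),'bar',box([-60,0,174]))
rel([.40,.40,.36],RH); rel([.53,.0,.33],RH); rel(box([-30,0,230]),RH)
for th,s in [(0,-8),(.4,-6),(.8,-3),(1,0),(1.2,2.5),(1.4,4.5),(1.5,5.5),(1.6,6),(1.7,6),(1.8,6)]:
    b=np.array([-60-84*np.sin(th),90+84*np.cos(th)])
    t=b+[np.sqrt(49-max(s,0)**2)+9.5,s]; print(th,'tcp box',t.round(1),'tool shift from (-30,166)',(-(t[0]+30)).round(1),(-(t[1]-166)).round(1), box([t[0],0,t[1]]).round(3))
E
```

```text
hook [ 0.54849064 -0.09328233  0.1656148 ] bar [ 0.5234667  -0.09165347  0.18392188]
shift [-282.3 -159.6 -138.1] turn [  2.    21.12 -11.22]
shift [-511.8 -512.  -107.5] turn [  2.    21.12 -11.22]
shift [-576.5 -592.6   -2.6] turn [  2.    21.12 -11.22]
0 tcp box [-43.5 166. ] tool shift from (-30,166) 13.5 -0.0 [ 0.536 -0.092  0.17 ]
0.4 tcp box [-76.2 161.4] tool shift from (-30,166) 46.2 4.6 [ 0.504 -0.09   0.178]
0.8 tcp box [-103.8  145.5] tool shift from (-30,166) 73.8 20.5 [ 0.472 -0.088  0.173]
1 tcp box [-114.2  135.4] tool shift from (-30,166) 84.2 30.6 [ 0.459 -0.087  0.168]
1.2 tcp box [-122.3  122.9] tool shift from (-30,166) 92.3 43.1 [ 0.447 -0.087  0.159]
1.4 tcp box [-127.9  108.8] tool shift from (-30,166) 97.9 57.2 [ 0.437 -0.086  0.148]
1.5 tcp box [-130.   101.4] tool shift from (-30,166) 100.0 64.6 [ 0.432 -0.086  0.142]
1.6 tcp box [-130.9   93.5] tool shift from (-30,166) 100.9 72.5 [ 0.429 -0.085  0.135]
1.7 tcp box [-130.2   85.2] tool shift from (-30,166) 100.2 80.8 [ 0.426 -0.085  0.126]
1.8 tcp box [-128.7   76.9] tool shift from (-30,166) 98.7 89.1 [ 0.425 -0.085  0.118]
```

```bash
python3 -m jog '[[[-50,-20,-130,0,10,-5,0],[-100,-60,-138,0,15,-8,0],[-282,-160,-138,2,21.1,-11.2,0],[-282,-160,-138,2,21.1,-11.2,0],[-282,-160,-138,2,21.1,-11.2,0],[-282,-160,-138,2,21.1,-11.2,0],[-512,-512,-108,2,21.1,-11.2,0],[-512,-512,-108,2,21.1,-11.2,0],[-512,-512,-108,2,21.1,-11.2,0],[-512,-512,-108,2,21.1,-11.2,0]]]'
python3 - <<'E'
from h import *
rel([.53,.0,.33],RH); rel(box([-30,0,230]),RH)
E
```

```text
time: 1.1
position: [0.423, 0.2642, 0.3386]
tool_rot: [-0.09, -2.771, -0.019]
ft_force: [1.0, -0.2, -0.3]
grip_width: 0.175
grip_force: 0.0
shift [-118.6 -256.6  -37.2] turn [0.09 0.02 0.01]
shift [-200.9 -348.6   43.1] turn [0.09 0.02 0.01]
```

```bash
python3 -m jog '[[[-119,-257,-37,0,0,0,0],[-119,-257,-37,0,0,0,0],[-119,-257,-37,0,0,0,0],[-119,-257,-37,0,0,0,0],[-119,-257,-37,0,0,0,0],[-150,-300,-20,0,0,0,0],[-201,-348,10,0,0,0,0],[-201,-348,10,0,0,0,0],[-201,-348,10,0,0,0,0],[-201,-348,10,0,0,0,0]]]'
python3 - <<'E'
from h import *
import pickle
rel(box([-30,0,230]),RH); print(inbox(ctrl.get_state()['position']))
d=grab('wrist'); cv2.imwrite('pics/w1.png',d['image'][...,::-1]); pickle.dump(d,open('w1.pkl','wb'))
E
```

```text
time: 2.1
position: [0.5826, -0.0948, 0.2542]
tool_rot: [-0.096, -2.766, -0.019]
ft_force: [-0.7, -0.3, 0.2]
grip_width: 0.005
grip_force: 0.0
shift [-0.3 -0.8 30.9] turn [ 0.11 -0.21 -0.21]
[-30.21613065   0.71802188 260.95216078]
```

View pics/w1.png

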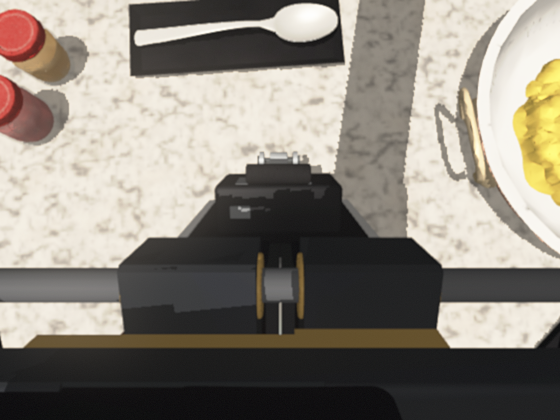

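The wrist picture shows the shut fingers (centre 281,285) with the foot bar just ahead at about (278,173), so they are aligned sideways. I'll check with depth before descending.

Run:
```python
from h import *
import pickle
d=pickle.load(open('w1.pkl','rb')); W=pts(d)
for (u,v) in [(283,157),(278,168),(278,175),(278,182),(230,190),(278,195),(278,210),(278,230),(180,260),(281,260),(281,285),(262,290),(180,310),(50,285),(280,340)]:
    print(u,v,inbox(W[v,u]).round(1),d['depth'][v,u].round(3),d['image'][v,u])
```

```text
283 157 [-62.7   4.2  92.3] 0.329 [215 214 210]
278 168 [-64.1   0.  178.2] 0.245 [60 57 54]
278 175 [-59.8   0.  180.9] 0.243 [62 58 56]
278 182 [-54.7  -0.  178.5] 0.247 [47 45 44]
230 190 [-42.9 -37.1 144.6] 0.283 [89 85 83]
278 195 [-39.   -0.2 145.5] 0.283 [38 37 36]
278 210 [-27.3  -0.2 146.1] 0.285 [32 31 31]
278 230 [-10.6  -0.3 144.6] 0.29 [28 26 27]
180 260 [-67.3 -20.  349.9] 0.078 [48 46 45]
281 260 [-39.1   1.6 279.5] 0.153 [47 47 44]
281 285 [-60.1   1.3 347. ] 0.082 [114 114 114]
262 290 [-59.4  -2.9 348. ] 0.081 [69 66 63]
180 310 [-57.6 -19.8 353.4] 0.076 [61 61 63]
50 285 [-60.3 -50.3 347. ] 0.082 [125 122 121]
280 340 [-53.8   1.  358.6] 0.072 [99 80 46]
```

```bash
python3 -m jog '[[[0,0,25,0,0,0,0],[0,0,45,0,0,0,0],[0,0,60,0,0,0,0],[0,0,75,0,0,0,0],[0,0,85,0,0,0,0],[0,0,92,0,0,0,0],[0,0,95,0,0,0,0],[0,0,95,0,0,0,0]]]'
python3 - <<'E'
from h import *
s=ctrl.get_state(); print(inbox(s['position']),s['ft_force'],s['joint_positions'].round(2))
E
```

```text
time: 2.95
position: [0.5492, -0.09, 0.1683]
tool_rot: [-0.089, -2.772, -0.019]
ft_force: [0.5, 0.3, 0.3]
grip_width: 0.007
grip_force: 0.0
[-30.46458718   3.27575223 168.70355726] [0.54444095 0.30836502 0.26392471] [-0.16  0.46  0.36  1.46 -0.11  1.62  1.72]
```

```bash
python3 -m jog '[[[4,0,2,0,0,0,0],[8,0,2,0,0,0,0],[11,0,2,0,0,0,0],[14,0,2,0,0,0,0],[18,0,2,0,0,0,0],[22,0,2,0,0,0,0],[26,0,2,0,0,0,0],[30,0,3,0,0,0,0],[30,0,3,0,0,0,0],[30,0,3,0,0,0,0]]]'
python3 - <<'E'
from h import *
import pickle
s=ctrl.get_state(); print(inbox(s['position']),s['ft_force'])
d=grab('scene'); W=pts(d); X,Y,Z=W[...,0],W[...,1],W[...,2]
with np.errstate(invalid='ignore'): m=(Z>.183)&(Z<.215)&(X>.565)&(X<.625)&(Y>-.22)&(Y<.04)&(d['image'].min(-1)>110)
print('rail',m.sum(),np.median(W[m],0))
d=grab('wrist'); W=pts(d); cv2.imwrite('pics/w2.png',d['image'][...,::-1])
Wb=(W-O)@B*1000
for v in range(120,240,8): print(v,Wb[v,278].round(1))
E
```

```text
time: 3.95
position: [0.5201, -0.0886, 0.176]
tool_rot: [-0.09, -2.771, -0.019]
ft_force: [1.0, -0.4, 0.7]
grip_width: 0.004
grip_force: 0.2
[-60.49973648   2.83376812 165.36043162] [ 1.03807649 -0.43311295  0.69453587]
rail 199 [ 0.58818201 -0.13602839  0.19096826]
120 [-123.9    1.5  -48.9]
128 [-116.2    1.5  -46.9]
136 [-108.6    1.5  -42.9]
144 [-101.     1.6  -40.5]
152 [-93.5   1.6 -37.1]
160 [-85.9   1.6 -34.5]
168 [-78.5   1.6 -31.5]
176 [-70.9   1.6 -29.5]
184 [-63.8   1.6 -24.6]
192 [-56.1   1.6 -23.6]
200 [-48.9   1.6 -20.2]
208 [-41.4   1.6 -18.3]
216 [-84.8   2.4 170.9]
224 [-82.8   2.4 176.5]
232 [-79.8   2.4 178.2]
```

```bash
python3 -m jog '[[[4,-0.5,0,0,0,0,0],[8,-1,1,0,0,0,0],[12,-1.5,2,0,0,0,0],[16,-2,4,0,0,0,0],[20,-2,6,0,0,0,0],[24,-2,8,0,0,0,0],[28,-2,10,0,0,0,0],[32,-2,12,0,0,0,0],[36,-2,15,0,0,0,0],[40,-2,17.5,0,0,0,0]]]'
python3 - <<'E'
from h import *
s=ctrl.get_state(); print(inbox(s['position']),s['ft_force'])
E
```

```text
time: 5.05
position: [0.4761, -0.0877, 0.1739]
tool_rot: [-0.09, -2.771, -0.019]
ft_force: [1.3, -0.2, -1.9]
grip_width: 0.002
grip_force: 0.7
[-100.64990101    0.82243456  147.48114061] [ 1.34064126 -0.16155018 -1.86536884]
```

```bash
python3 -m jog '[[[0,0,0,0,0,0,0],[0,0,0,0,0,0,0]]]'
python3 - <<'E'
from h import *
s=ctrl.get_state(); print(inbox(s['position']),s['ft_force'])
d=grab('side'); cv2.imwrite('pics/s2.png',cv2.resize(d['image'][100:300,180:380,::-1],(600,600)))
d=grab('wrist'); W=pts(d); Wb=(W-O)@B*1000
for v in range(180,250,6): print(v,Wb[v,278].round(1))
E
```

```text
time: 5.25
position: [0.4764, -0.0877, 0.1742]
tool_rot: [-0.09, -2.771, -0.019]
ft_force: [-0.2, 0.3, -0.4]
grip_width: 0.007
grip_force: 0.2
[-100.49663351    0.87257335  147.84005025] [-0.21598569  0.28234438 -0.43876605]
180 [-107.6   -0.4  -42.8]
186 [-102.1   -0.4  -41. ]
192 [-96.8  -0.4 -37.7]
198 [-91.4  -0.4 -35.4]
204 [-85.6  -0.4 -34.9]
210 [-80.7  -0.3 -30.8]
216 [-124.4    0.4  152. ]
222 [-122.2    0.4  154. ]
228 [-120.     0.4  155.9]
234 [-117.2    0.4  155.7]
240 [-114.     0.4  154.4]
246 [-109.7    0.4  150.4]
```

View pics/s2.png

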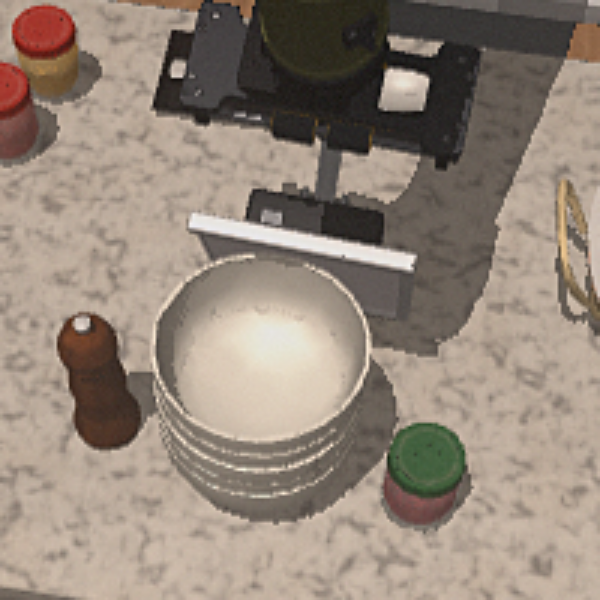

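The crop shows the strip swung out (330,165) with the bar held by the fingers, and the box still leaning on the bowls, unmoved. Continuing over the dead centre.

```bash
python3 -m jog '[[[3,0.5,2.5,0,0,0,0],[7,1,5.5,0,0,0,0],[10,1,9,0,0,0,0],[14,1,12.5,0,0,0,0],[17,1,16.5,0,0,0,0],[20,1,21,0,0,0,0],[22,1,25,0,0,0,0],[24,1,29.5,0,0,0,0],[26,1,34,0,0,0,0],[28,1,38.5,0,0,0,0]]]'
python3 - <<'E'
from h import *
s=ctrl.get_state(); print(inbox(s['position']),s['ft_force'])
d=grab('wrist'); W=pts(d); Wb=(W-O)@B*1000
for v in range(204,270,6): print(v,Wb[v,278].round(1))
E
```

```text
time: 6.35
position: [0.4364, -0.0841, 0.1481]
tool_rot: [-0.09, -2.771, -0.019]
ft_force: [2.7, 0.3, -1.5]
grip_width: 0.005
grip_force: 1.2
[-128.47721947    1.91482473  109.00805115] [ 2.7356654   0.30074212 -1.49685278]
204 [-120.     0.8  -47.2]
210 [-115.1    0.8  -44.9]
216 [-151.4    1.4  108.9]
222 [-149.7    1.4  112.9]
228 [-147.1    1.4  113.5]
234 [-144.4    1.4  113.8]
240 [-140.8    1.4  111.7]
246 [-137.9    1.4  111.6]
252 [-137.4    1.5  118.1]
258 [-137.7    1.5  125.8]
264 [-137.7    1.5  132.4]
```

```bash
python3 -m jog '[[[1.5,0,3.5,0,0,0,0],[2.5,0,7.5,0,0,0,0],[3.5,0,11.5,0,0,0,0],[4,0,15.5,0,0,0,0],[4,0,20,0,0,0,0],[4,0,25,0,0,0,0],[4,0,30,0,0,0,0],[4,0,35,0,0,0,0],[4,0,35,0,0,0,0],[4,0,35,0,0,0,0]]]'
python3 - <<'E'
from h import *
s=ctrl.get_state(); print(inbox(s['position']),s['ft_force'])
d=grab('wrist'); cv2.imwrite('pics/w3.png',d['image'][...,::-1]); W=pts(d); Wb=(W-O)@B*1000
for v in range(204,276,6): print(v,Wb[v,278].round(1))
d=grab('side'); W=pts(d); X,Y,Z=W[...,0],W[...,1],W[...,2]
with np.errstate(invalid='ignore'): m=(Z>.183)&(Z<.215)&(X>.565)&(X<.625)&(Y>-.22)&(Y<.04)&(d['image'].min(-1)>110)
P=W[m]; print('rail',m.sum(),np.median(P,0),cv2.minAreaRect((P[:,:2]*1000).astype(np.float32)))
E
```

```text
time: 7.4
position: [0.4201, -0.083, 0.1171]
tool_rot: [-0.09, -2.771, -0.019]
ft_force: [-0.7, -0.0, 0.6]
grip_width: 0.004
grip_force: 0.0
[-132.52401633    1.91683503   74.14761772] [-0.70673745 -0.00332302  0.6381219 ]
204 [-131.3    0.9  -51.7]
210 [-126.9    0.9  -49.5]
216 [-122.1    0.9  -48.9]
222 [-118.     0.9  -45.8]
228 [-113.5    0.9  -44. ]
234 [-108.7    0.9  -43.4]
240 [-104.5    1.   -41. ]
246 [-142.1    1.4   77.4]
252 [-142.     1.5   84.7]
258 [-142.     1.5   91.7]
264 [-142.     1.5   98.2]
270 [-165.1    1.7  157.1]
rail 473 [ 0.59144523 -0.09534485  0.18799327] ((590.0208740234375, -95.85304260253906), (157.9478759765625, 17.314790725708008), 85.45552062988281)
```

View pics/w3.png

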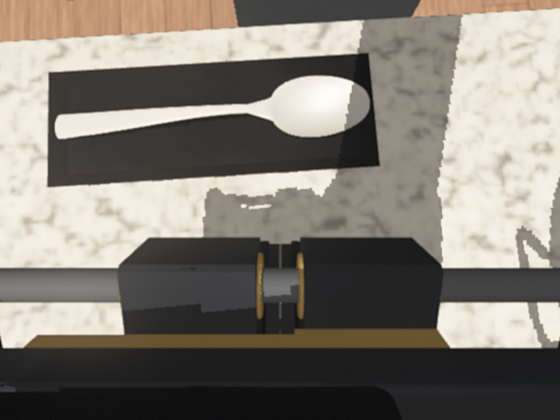

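The wrist picture shows the bar gone from under the fingertips, so it has snapped down; the box hasn't moved. Lifting away and checking the foot from above.

```bash
python3 -m jog '[[[5,0,-20,0,0,0,0],[5,0,-60,0,0,0,0],[5,0,-100,0,0,0,0],[5,0,-140,0,0,0,0],[5,0,-180,0,0,0,15],[0,0,-195,0,0,-8,30],[-10,0,-195,0,0,-16,30],[-20,0,-195,0,0,-24,30],[-20,0,-195,0,0,-24,30],[-20,0,-195,0,0,-24,30]]]'
python3 - <<'E'
from h import *
s=ctrl.get_state(); print(inbox(s['position']),s['ft_force'],s['joint_positions'].round(2),s['grip_width'])
d=grab('wrist'); cv2.imwrite('pics/w4.png',d['image'][...,::-1]); 
import pickle; pickle.dump(d,open('w4.pkl','wb'))
rel(box([0,0,225]),np.c_[-by,-bx,-bz])
E
```

```text
time: 8.5
position: [0.5088, -0.0892, 0.2917]
tool_rot: [0.484, -2.737, -0.126]
ft_force: [-0.2, -0.2, 0.0]
grip_width: 0.337
grip_force: 0.0
[-112.72440144    1.52299751  269.14553285] [-0.20618561 -0.16850399  0.02904256] [-0.14  0.31  0.33  1.4  -0.06  1.82  2.11] 0.33707805308681366
shift [-102.6  -47.    44.3] turn [ 4.000e-02  1.000e-01 -6.617e+01]
```

View pics/w4.png

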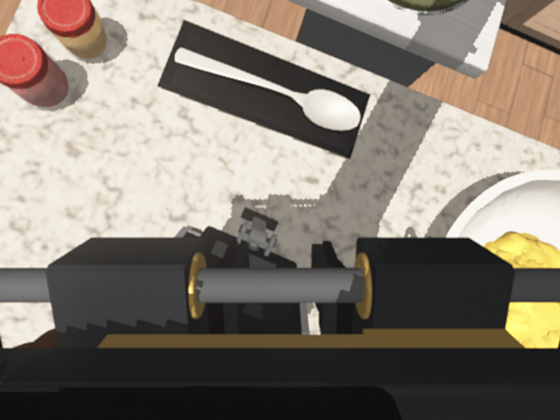

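Run:
```python
from h import *
import pickle
d=pickle.load(open('w4.pkl','rb')); W=pts(d); Wb=(W-O)@B*1000
print(inbox(box([-50,0,6.5])))
for (u,v) in [(258,215),(258,225),(240,222),(275,232),(258,236),(258,245),(262,255),(225,245)]: print(u,v,Wb[v,u].round(1),(W[v,u]*1000).round(0),d['image'][v,u])
rel(box([0,0,240]),np.c_[by,bx,-bz])
```

```text
[-5.00000000e+01 -2.12704763e-15  6.50000000e+00]
258 215 [-60.   -2.9   9.1] [464. -91.  30.] [55 51 48]
258 225 [-60.3  -0.6  48.6] [478. -89.  67.] [94 92 90]
240 222 [-36.1 -18.9 -14.1] [ 477. -108.   -0.] [147 140 130]
275 232 [-40.9  27.1 -17.4] [474. -61.  -1.] [144 137 127]
258 236 [-65.2   0.4  98.7] [492. -89. 116.] [125 124 121]
258 245 [-50.8   5.4  81.5] [499. -85.  94.] [103 102 100]
262 255 [-48.4  11.6  97.1] [507. -79. 108.] [36 34 33]
225 245 [-48.7 -24.9 110.6] [ 509. -116.  121.] [73 71 70]
shift [-102.6  -47.    29.3] turn [ 1.1000e-01 -5.0000e-02  1.1383e+02]
```

Run:
```python
from h import *
import pickle
d=pickle.load(open('w4.pkl','rb')); W=pts(d); Wb=(W-O)@B*1000
for lo,hi in [(0,6),(6,10),(10,14),(14,20),(20,40),(40,55),(55,70)]:
    m=(Wb[...,2]>lo)&(Wb[...,2]<hi)&(Wb[...,0]>-90)&(Wb[...,0]<-30)&(abs(Wb[...,1])<30)&(d['image'].max(-1)<110); P=Wb[m]
    if len(P): print(lo,hi,len(P),np.percentile(P,[5,50,95],axis=0).round(1).tolist())
print('cam',inbox(-R.from_rotvec(np.ravel(d['rvec'])).as_matrix().T@np.ravel(d['tvec'])))
```

```text
0 6 8 [[-61.4, -14.5, 4.6], [-61.2, 2.2, 5.7], [-60.4, 17.8, 5.9]]
6 10 66 [[-61.6, -20.2, 6.6], [-60.9, 0.6, 8.9], [-58.8, 19.6, 9.9]]
10 14 240 [[-60.2, -19.9, 10.4], [-56.9, -2.3, 12.1], [-50.4, 19.8, 13.7]]
14 20 21 [[-57.7, -15.2, 14.0], [-57.3, -0.3, 14.8], [-53.7, 19.8, 19.6]]
20 40 48 [[-59.4, -7.4, 20.7], [-58.5, 0.0, 29.2], [-57.7, 7.6, 37.6]]
40 55 41 [[-60.9, -6.7, 40.7], [-60.2, 0.4, 46.2], [-59.5, 6.5, 53.5]]
55 70 43 [[-62.2, -7.1, 55.4], [-61.6, -0.2, 63.1], [-60.8, 6.6, 69.2]]
cam [-173.62542692  -25.27834862  430.52788947]
```

The strip slopes about 0.1 rad past straight down and the bar sits where the stop puts it, so the foot is home. Turning for the rail grip.

```bash
python3 -m jog '[[[-10,0,0,0,0,20,30],[-30,-10,0,0,0,60,30],[-60,-20,0,0,0,114,30],[-103,-47,0,0,0,114,30],[-103,-47,0,0,0,114,30],[-103,-47,0,0,0,114,30],[-103,-47,0,0,0,114,30],[-103,-47,0,0,0,114,30],[-103,-47,0,0,0,114,30],[-103,-47,0,0,0,114,30]]]'; python3 -m jog '[[[0,0,0,0,0,40,30],[0,0,0,0,0,40,30],[0,0,0,0,0,40,30],[0,0,0,0,0,40,30]]]'
python3 - <<'E'
from h import *
s=ctrl.get_state(); print(inbox(s['position']),s['joint_positions'].round(2),s['grip_width'])
rel(box([0,0,230]),np.c_[by,bx,-bz])
E
```

```text
time: 9.55
position: [0.6141, -0.0968, 0.2513]
tool_rot: [-1.532, -2.353, 0.255]
ft_force: [-0.2, 1.0, 0.6]
grip_width: 0.343
grip_force: 0.0
time: 9.95
position: [0.6141, -0.0968, 0.2514]
tool_rot: [-2.2, -1.829, 0.385]
ft_force: [-0.6, -0.9, 0.4]
grip_width: 0.344
grip_force: 0.0
[1.98071456e-01 7.88062286e-01 2.69730809e+02] [-0.32  0.63  0.73  1.15 -0.31  1.86  0.16] 0.34427815585217636
shift [-0.9 -0.1 39.7] turn [ 0.05 -0.12 -6.78]
```

```bash
python3 -m jog '[[[-0.5,0,10,0,0,-6.8,30],[-0.5,0,25,0,0,-6.8,30],[-0.5,0,40,0,0,-6.8,30],[-0.5,0,40,0,0,-6.8,30],[-0.5,0,40,0,0,-6.8,30]]]'
python3 - <<'E'
from h import *
s=ctrl.get_state(); print(inbox(s['position']),s['grip_width'])
rel(box([0,0,189]),np.c_[by,bx,-bz])
d=grab('wrist'); cv2.imwrite('pics/w5.png',d['image'][...,::-1])
W=pts(d); Wb=(W-O)@B*1000
m=(Wb[...,2]>198)&(Wb[...,2]<210)&(abs(Wb[...,0])<20)&(d['image'].min(-1)>90); P=Wb[m]
for k in range(-80,81,20):
    q=P[abs(P[:,1]-k)<3]
    if len(q)>8: print(k,len(q),np.percentile(q[:,0],[2,50,98]).round(1),np.median(q[:,2]).round(1))
E
```

```text
time: 10.45
position: [0.5998, -0.0962, 0.2142]
tool_rot: [-2.071, -1.955, 0.36]
ft_force: [0.7, -0.7, 1.0]
grip_width: 0.344
grip_force: 0.0
[  0.37383352   0.42733208 229.89454287] 0.3441459254563879
shift [-0.5 -0.4 40.9] turn [ 0.05 -0.11  0.45]
-40 221 [-5.8  0.5  7.4] 202.1
0 270 [-5.9  0.7  7.9] 202.3
20 281 [-5.3  1.6  8. ] 202.3
40 301 [-5.4  1.4  8.2] 202.4
60 335 [-5.4  1.2  8.4] 202.4
80 108 [-4.4  1.5  7.5] 201.6
```

View pics/w5.png

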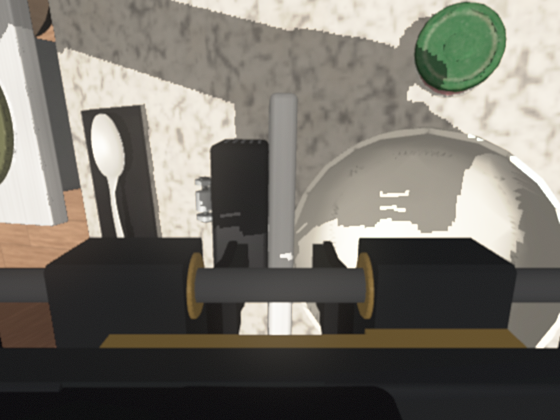

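The wrist view shows the rail (283, 95–340) centred between the open finger pads (230 and 330), with the bowl to the right. Descending and gripping.

```bash
python3 -m jog '[[[0,0.5,10,0,0,0,30],[0,0.5,20,0,0,0,30],[0,0.5,30,0,0,0,30],[0,0.5,37,0,0,0,30],[0,0.5,41,0,0,0,30],[0,0.5,41,0,0,0,30]]]'
python3 - <<'E'
from h import *
s=ctrl.get_state(); print(inbox(s['position']),s['ft_force'],s['torque'])
E
python3 -m jog '[[[0,0,0,0,0,0,24],[0,0,0,0,0,0,21],[0,0,0,0,0,0,18],[0,0,0,0,0,0,16],[0,0,0,0,0,0,14],[0,0,0,0,0,0,10],[0,0,0,0,0,0,5],[0,0,0,0,0,0,0],[0,0,0,0,0,0,0],[0,0,0,0,0,0,0]]]' 20
python3 - <<'E'
from h import *
s=ctrl.get_state(); print(inbox(s['position']),s['ft_force'],s['torque'],s['grip_width'],s['grip_force'])
E
```

```text
time: 11.1
position: [0.5851, -0.0953, 0.1745]
tool_rot: [-2.069, -1.955, 0.361]
ft_force: [0.4, 0.8, 0.1]
grip_width: 0.345
grip_force: 0.0
[  0.97275782   0.35735238 187.5921138 ] [0.43857111 0.76653989 0.08577882] [-0.08907714 -0.38523007  0.01218992]
time: 12.1
position: [0.5855, -0.0955, 0.1754]
tool_rot: [-2.07, -1.956, 0.36]
ft_force: [-1.4, -0.5, 2.8]
grip_width: 0.159
grip_force: 20.0
[  1.02738176   0.2269959  188.48433296] [-1.38218522 -0.53865593  2.75792692] [-0.18213908  0.19742438 -0.13147741] 0.1590260958111905 19.99319761991501
```

Run:
```python
import numpy as np
a0,r=.37,183.5
for f in np.r_[np.arange(1,20)/19]:
    a=a0*(1-f); p=a0-a
    dx=-6*p+r*(np.sin(a)-np.sin(a0)); dz=r*(np.cos(a)-np.cos(a0))
    print(np.round([dx*np.cos(a0)-dz*np.sin(a0), -(dx*np.sin(a0)+dz*np.cos(a0)), -np.degrees(p)],1),end=' ')
```

```text
[-3.7  0.1 -1.1] [-7.4  0.2 -2.2] [-11.    0.4  -3.3] [-14.7   0.7  -4.5] [-18.4   1.1  -5.6] [-22.    1.5  -6.7] [-25.7   2.   -7.8] [-29.3   2.6  -8.9] [-33.    3.2 -10. ] [-36.6   3.9 -11.2] [-40.2   4.7 -12.3] [-43.8   5.5 -13.4] [-47.4   6.4 -14.5] [-50.9   7.4 -15.6] [-54.5   8.4 -16.7] [-58.    9.5 -17.9] [-61.5  10.7 -19. ] [-65.   11.9 -20.1] [-68.4  13.2 -21.2]
```

```bash
python3 -m jog '[[[0,-3.7,0.1,-1.1,0,0,0],[0,-7.4,0.2,-2.2,0,0,0],[0,-11,0.4,-3.3,0,0,0],[0,-14.7,0.7,-4.5,0,0,0],[0,-18.4,1.1,-5.6,0,0,0],[0,-22,1.5,-6.7,0,0,0],[0,-25.7,2,-7.8,0,0,0],[0,-29.3,2.6,-8.9,0,0,0],[0,-33,3.2,-10,0,0,0],[0,-33,3.2,-10,0,0,0]]]'
python3 - <<'E'
from h import *
for i in range(2):
    s=ctrl.get_state(); print(s['position'],s['ft_force'],s['torque'],s['grip_force'])
    ctrl.get_image('side')
z=R.from_rotvec(s['tool_rot']).apply([0,0,1]); print('lean',np.degrees(np.arcsin(-z[:2])))
a0=np.arcsin(-z[0]);r=183.5
for k in range(1,10):
    a=a0*(1-k/9); p=a0-a
    dx=-6*p+r*(np.sin(a)-np.sin(a0)); dz=r*(np.cos(a)-np.cos(a0))
    print(np.round([dx*np.cos(a0)-dz*np.sin(a0), -(dx*np.sin(a0)+dz*np.cos(a0)), -np.degrees(p)],1),end=' ')
E
```

```text
time: 13.1
position: [0.5534, -0.0931, 0.1854]
tool_rot: [-2.175, -2.055, 0.19]
ft_force: [0.1, 0.6, 5.7]
grip_width: 0.159
grip_force: 20.0
[ 0.55342084 -0.09307718  0.18539869] [0.091392   0.63099265 5.73064882] [ 0.02912065  0.07248961 -0.13978378] 19.9679034948349
[ 0.55372773 -0.0931623   0.18532496] [1.6557628  0.76420108 6.83464551] [ 0.11278044  0.03546039 -0.1472614 ] 19.970256686210632
lean [10.94026213 -0.97971283]
[-4.   0.1 -1.2] [-8.   0.2 -2.4] [-12.    0.4  -3.6] [-16.1   0.8  -4.9] [-20.1   1.2  -6.1] [-24.    1.6  -7.3] [-28.    2.2  -8.5] [-32.    2.8  -9.7] [-36.    3.6 -10.9]
```

```bash
python3 -m jog '[[[0,-4,0,-1.2,0,0,0],[0,-8,0,-2.4,0,0,0],[0,-12,0.1,-3.6,0,0,0],[0,-16.1,0.4,-4.9,0,0,0],[0,-20.1,0.8,-6.1,0,0,0],[0,-24,1.2,-7.3,0,0,0],[0,-28,1.7,-8.5,0,0,0],[0,-32,2.3,-9.7,0,0,0],[0,-36,3,-11,0,0,0],[0,-36,3,-11,0,0,0]]]'; python3 -m jog '[[[0,0,0,0,0,0,0],[0,0,0,0,0,0,0]]]'
python3 - <<'E'
from h import *
d=grab('scene'); cv2.imwrite('pics/s6.png',cv2.resize(d['image'][140:320,150:390,::-1],(800,600)))
W=pts(d)
s=ctrl.get_state(); print(s['position'],s['ft_force'],s['torque'],s['grip_force'],s['grip_width'])
Rt=R.from_rotvec(s['tool_rot']); print('tool z',Rt.apply([0,0,1]),'tool y',Rt.apply([0,1,0]))
with np.errstate(invalid='ignore'):
  for zl in (.165,.175,.185,.192,.197,.202,.207):
    m=abs(W[...,2]-zl)<.003; m&=(W[...,0]>.47)&(W[...,0]<.56)&(W[...,1]>-.2)&(W[...,1]<.02); P=W[m]
    if len(P)>10: print(zl,len(P),np.polyfit(P[:,1]+.092,P[:,0],1).round(4),np.percentile(P[:,1],[3,97]).round(3))
E
```

```text
time: 14.2
position: [0.518, -0.0906, 0.1899]
tool_rot: [-2.28, -2.155, -0.011]
ft_force: [-0.8, 1.9, 11.3]
grip_width: 0.156
grip_force: 20.0
time: 14.4
position: [0.5187, -0.0907, 0.1899]
tool_rot: [-2.28, -2.155, -0.01]
ft_force: [-0.6, 1.3, 11.1]
grip_width: 0.156
grip_force: 20.0
[ 0.51873039 -0.09071015  0.18986438] [-0.8007716   2.20190465 12.04628653] [ 0.32761474  0.43873597 -0.10858165] 19.960254728794098 0.16175186614230763
tool z [ 0.0014781   0.00706938 -0.99997392] tool y [ 0.99840244 -0.05649256  0.00107639]
0.165 168 [0.0802 0.5226] [-0.167 -0.019]
0.175 174 [0.0808 0.5229] [-0.167 -0.018]
0.185 166 [0.083  0.5233] [-0.168 -0.017]
0.192 166 [0.0775 0.5258] [-0.169 -0.018]
0.197 200 [0.0721 0.5263] [-0.169 -0.021]
0.202 303 [0.0717 0.5231] [-0.169 -0.02 ]
0.207 159 [0.0761 0.522 ] [-0.166 -0.02 ]
```

View pics/s6.png

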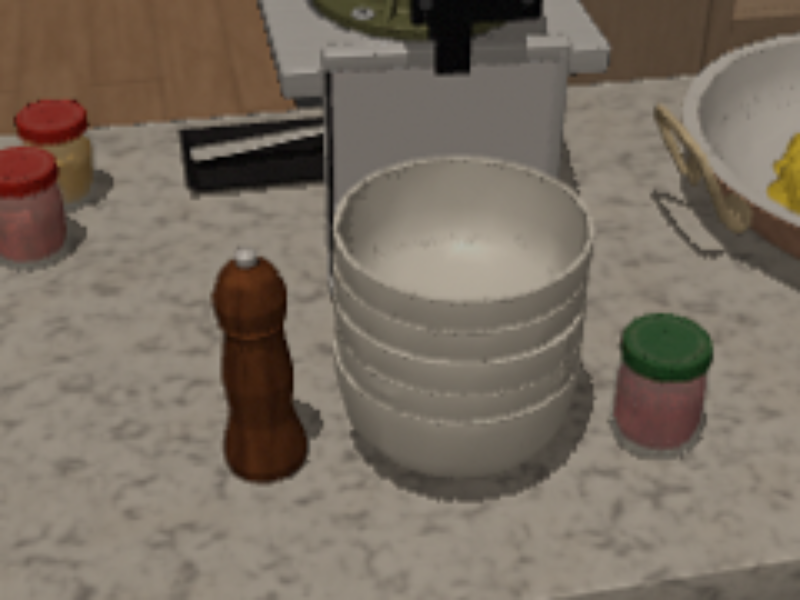

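The view shows the box upright, clear of the bowls with its rail held at (450,50); bowls, mill and jar are where they were. I'll ease the downward push slightly and trim.

```bash
python3 -m jog '[[[0,0,-0.3,0,-0.2,0,0],[0,0,-0.6,0,-0.3,0,0],[0,0,-0.6,0,-0.3,0,0],[0,0,-0.6,0,-0.3,0,0],[0,0,-0.6,0,-0.3,0,0]]]' 25
python3 - <<'E'
from h import *
import pickle
s=ctrl.get_state(); print(s['position'],s['ft_force'],s['torque'],s['grip_force'])
Rt=R.from_rotvec(s['tool_rot']); print('tool z',Rt.apply([0,0,1]))
for n in ('scene','side'):
    d=grab(n); W=pts(d); d0=pickle.load(open(n+'0.pkl','rb')); W0=pts(d0)
    X,Y,Z=W0[...,0],W0[...,1],W0[...,2]
    with np.errstate(invalid='ignore'):
        for nm,b,zr in (('bowl',(.57,.75,-.2,-.02),(.1,.17)),('mill',(.62,.71,-.27,-.2),(.05,.17)),('jar',(.64,.73,-.03,.06),(.04,.09))):
            o=[]
            for V in (W0,W):
                m=(V[...,0]>b[0]+(.03 if nm=='bowl' else 0))&(V[...,0]<b[1])&(V[...,1]>b[2])&(V[...,1]<b[3])&(V[...,2]>zr[0])&(V[...,2]<zr[1]); o.append(V[m].mean(0))
            print(n,nm,((o[1]-o[0])*1000).round(1))
E
```

```text
time: 14.95
position: [0.5184, -0.0907, 0.1899]
tool_rot: [-2.283, -2.157, -0.002]
ft_force: [-0.3, 2.2, 8.9]
grip_width: 0.154
grip_force: 25.0
[ 0.51836836 -0.09071913  0.1899153 ] [-0.25500286  2.24834915  8.85566509] [ 0.34485401  0.40998261 -0.09344155] 24.972755312919617
tool z [ 7.30761227e-05  1.72250280e-03 -9.99998514e-01]
scene bowl [ 0.3 -0.2  0.2]
scene mill [ 0.1 -0.3  0.1]
scene jar [ 0.   0.1 -0.1]
side bowl [-0.  -0.1 -0.1]
side mill [ 0.7 -0.9  0.1]
side jar [ 0.1  0.1 -0.2]
```

```bash
python3 -m jog '[[[0,0,-0.5,0,0,0,0],[0,0,-1,0,0,0,0],[0,0,-1,0,0,0,0],[0,0,-1,0,0,0,0],[0,0,-1,0,0,0,0],[0,0,-1,0,0,0,0]]]'
python3 - <<'E'
from h import *
s=ctrl.get_state(); print(s['position'],s['ft_force'],s['torque'],s['grip_force'],R.from_rotvec(s['tool_rot']).apply([0,0,1]))
d=grab('wrist'); cv2.imwrite('pics/w7.png',d['image'][...,::-1])
W=pts(d)*1000; o=np.array([515.,-91,0])
m=(W[...,0]>440)&(W[...,0]<480)&(W[...,1]>-125)&(W[...,1]<-60)&(W[...,2]>8)&(W[...,2]<80)
print(m.sum(), W[m][::max(1,m.sum()//12)].round(0).tolist())
E
```

```text
time: 15.65
position: [0.5179, -0.0907, 0.19]
tool_rot: [-2.282, -2.156, 0.001]
ft_force: [-0.2, 2.6, 6.6]
grip_width: 0.162
grip_force: 25.0
[ 0.51787268 -0.09070735  0.18997486] [-0.19636629  2.60519363  6.56820403] [ 0.46677828  0.34509356 -0.11839742] 24.972437024116516 [-0.0018041   0.00122396 -0.99999762]
0 []
```

View pics/w7.png

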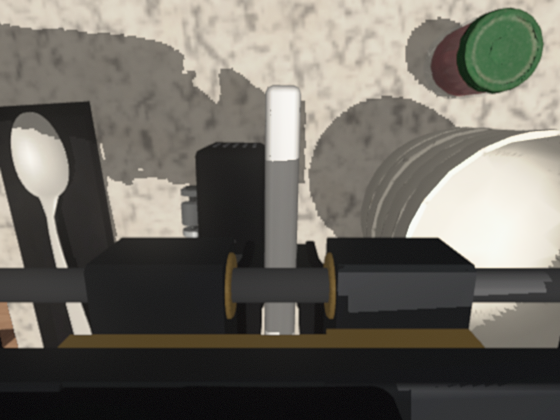

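The picture shows the rail (283, 85–335) gripped, a clear gap to the bowl, and no foot showing beyond the housing, so it is still down and tucked underneath. Handing in.

```bash
python3 -c "
from bench import ctrl
print(ctrl.close_job())"
```

```text
the job is handed in; nothing more can be done
None
```

The flip foot is down on its stop, the light box is upright on its own feet, and the gripper is still holding its top edge at 25 N; the bowls, mill and jar stayed put (all within about 1 mm), and the job was handed in at about 16 s.

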